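# Click the desk counter on to five and park it against its rail

## Robot

A 6-joint arm with a two-finger parallel gripper is mounted at the origin on a cart in front of the work surface, level with it; the furniture and walls round the work are solid. World frame = base frame: x ahead of the robot, y to its left, z up, the work surface at z = 0. Lengths are in m, angles in degrees, forces in N, time in s.
With the tool pointing down it reaches from about 0.4 to 0.825 m from the base axis. Payload 7 kg.
Tool frame: the origin (TCP) lies on the centre line of the jaws, within the pads' length; the fingertips stand 19 mm ahead of it and the grasp point (between the pads) is the TCP; z points along the fingers, y is the line along which they close (so a half turn about z gives the same grasp; the last joint's range is limited). The gripper opens to 88 mm and grips with 3 to 60 N. Pads are 19 mm wide; open, the fingers measure 130 mm over their backs; the gripper's body (78 mm by 193 mm) begins 47 mm behind the grasp point.
Start: joints at [-52.363, 20.546, 0.682, 0, -70.136, -16.507], TCP at [0.243, -0.63, 0.219] pointing down, gripper open.
Joint ranges: [-176.03, 176.03], [-82.01, 121.73], [-58.28, 71.71], [-173.87, 95.51], [-174.79, -0.11], [-173.66, 173.66]. Speed limits (degrees/s): [136.94, 136.94, 172.46, 180, 180, 180].

## Interface

Orientations are given as [roll, pitch, yaw] about the fixed x, y, z axes, in that order (R = Rz(yaw) Ry(pitch) Rx(roll)).
In Python, from plant import get_state, capture, close_job gives the robot as it stands.
- The arm moves only by the tool apply_moves, never from a script. Its argument "targets" is a list of rows, each a list of 7 numbers: the opening, from 0 (shut) to 1 (fully open), then the shift along the tool's x, y, z normalised to -1 to 1, where 1 is 1000 mm, then the turn, a rotation vector about the tool's x, y, z normalised to -1 to 1, where 1 is 90 degrees. In form: [[claw, tx, ty, tz, ax, ay, az], ...]. A call has 1 to 20 rows; each row shifts and turns the commanded pose from where the row before left it, along the tool's axes as they then stand; what a row does not reach is not made up. A row lasts 1/12 s, in which the tool goes at most 41.7 mm and 7.16 degrees, less where a joint would pass 70% of its speed; a pose out of reach is approached as far as the arm can. A call with a number of a shift or a turn outside -1 to 1 is refused whole. A call with a gripper value outside its range is refused whole. The fingers move at their own pace and stop on an object; "newtons" is the grip in N (left out, the last holds). Time passes only in rows, so rows that do not move let the fingers close. It gives the time, the measured TCP pose, the force, the opening and the grip force at its end, in the units of the state.
- get_state(): the state, without advancing time (a new reading comes with each control period).
- capture(name): name is "side" or "top" or "wrist"; returns a dict with "frame" (400x640x3 uint8, red, green, blue), "range_z" (400x640 float32, m along the optical axis (not along the pixel's ray), 0 where there is no reading), "camera_matrix" (3x3 intrinsics, pixels), "T" (4x4, takes a point from camera to world coordinates). Camera axes: x right, y down, z forward; pixel columns grow to the right and rows downward; lengths in m; the calibration is good to about 2 mm. A picture is of the moment at which its call begins.
- close_job(): hands the job in; it is judged then, once.
The state is a dict: "time_s": time; "joints": joint angles; "qd": joint speeds; "joint_torque": joint torques, N m; "tcp_pos": TCP position; "eef_rot": TCP orientation; "contact_force": force on the tool from outside, world axes, zero at the start; "moment": the same for the moment, N m; "gripper_width": finger opening in m; "gripper_force": force on a finger pad.
Only numpy, scipy, OpenCV 4.12 (cv2) and the standard library are available. Lean on these libraries where they do the work, as an engineer would, in place of code of your own. Each camera call takes 0.05 s, during which the arm holds its last target. There are 200 camera calls.

## Task

Five work sessions are done today: press the button of the heavy tally counter, one full press at a time, until the face with five dots stands at the two small pointers, without touching the drum itself. Then slide the counter sideways across the desk, without lifting it, until its left side sits flush along the fixed metal rail to its left; release it and leave the other things on the desk where they are.

Things in the scene. Friction and masses are not known exactly. Their poses are not given: they have to be found in the camera images.
- counter: heavy loose tally counter, a low box 96 mm deep (its x) by 140 mm wide (its y), about 0.9 kg; origin at the centre of its underside, x to its rear, y to its left. Grey housing 72 mm high, flat upright sides (push anywhere there, 4 to 7 N slide it). Right half closed, with the button; left half holds the drum. It starts 55 to 100 mm from the rail, up to 0.2 rad out of square
- number_drum: white six-sided drum 55 mm wide, 61 mm across, in the counter's left half, open to front and top; one to six black dots (8 mm, as on a die) on its flats, in order; its axle runs along the counter's y, 42 mm above the underside. Origin at its centre. Do not touch it
- drum (a joint): turn of the drum, rad: 0 (or a whole turn, 6.283) when the five-dot face is at the pointers. Each full press adds 1.047, and the face at the pointers then has one dot more (after six comes one); it does not step back. A detent settles it on whole steps. It starts two to five presses short of five, at about -2.09, -3.14, -4.19 or -5.24
- five_face (a point): centre of the drum's five-dot face; turns with the drum
- pointer (a point): the reading place: the point on the drum's surface midway between the two small steel pointers, on the drum's front, 45 degrees up toward the robot; fixed in the counter
- button (a joint): travel of the button, m: 0 up, 0.0165 fully down. Sprung: 2.4 N at the top, up to 6 N on the way when pressed slowly; it comes up by itself. The drum steps in the lower part of the stroke, so press fully (at least 15 mm), and let the button come fully up before the next press
- button_top (a point): centre of the top of the round black button cap, 34 mm in diameter, on the right half of the counter 36 mm right of its middle; 92 mm above the counter's underside when up and 75.5 mm when fully down (3.5 mm above the housing); it moves with the button
- rail: fixed stop rail, an aluminium angle 150 mm long (its x), 30 mm high, left of the counter; its y points away from the counter, its x roughly away from the robot. Its upright face toward the counter is at y = -0.007 in its frame. Origin on the desk mat at the middle of its length
- left_front (a point): front lower corner of the counter's left side, 20 mm up (counter frame -48, 70, 20 mm)
- left_rear (a point): rear lower corner of the counter's left side, 20 mm up (counter frame 48, 70, 20 mm)
- right_front (a point): point on the counter's flat right side, 30 mm in front of its middle and 40 mm up: a place to push
- right_rear (a point): point on the counter's flat right side, 30 mm behind its middle and 40 mm up: a place to push
- mouse: black computer mouse, 120 x 66 x 39 mm, to the right of the counter; leave it. Origin at its underside
- mug: green mug, 86 x 116 x 94 mm, left of the rail; leave it
- toy_car: white die-cast toy car, 77 x 34 x 28 mm, left of the rail; leave it
- earbud_case: white earbud case, 60 x 47 x 24 mm, at the left; leave it
- candle_jar: glass candle jar, 76 mm across, 124 mm high, at the back left; leave it
- usb_hub: black usb hub, 92 x 34 x 14 mm, on the mat in front of the counter; leave it

How it is judged:
By the outcome, as a careful person would: the job done as asked, in the order asked, and still so for the second after the job is handed in, with the robot touching nothing.
It also fails if it takes over 61 s, if anything falls off the work surface, if the arm or the gripper's body presses on something with over 40 N, if the wrist force passes 120 N, or if a joint passes its speed limit or range.

## Working session

There is one attempt and no reset: what is moved stays moved. The work goes in short steps, Python scripts to look and compute and a tool call to move; the robot and the scene stay as the last step left them, time stands still between calls to the robot, and variables do not carry over. Pictures are saved under pics/ and viewed, at most 10 in all, crops included, and the job is handed in when it is done.

Besides the shell and the picture viewer there is one more tool, called after "Emit:" as name(argument=value, ...), one argument or row to a line, values as JSON. apply_moves: Moves the arm, as the interface text tells. Scaled input: -1 to 1 covers 1000 mm each way for a shift and 90 degrees each way for a turn. Its arguments: {"type":"object","properties":{"targets":{"type":"array","items":{"type":"array","items":{"type":"number"}}},"newtons":{"type":"number"}},"required":["targets"]}

```bash
mkdir -p pics; python3 - <<'E'
from plant import *
import cv2,numpy as np
s=get_state();print(s)
for n in("top","side"):
    c=capture(n);cv2.imwrite(f"pics/{n}0.png",c["frame"][...,::-1]);np.savez(f"{n}0.npz",**c);print(n,c["camera_matrix"],c["T"])
E
```

```text
{'time_s': 0.0, 'joints': array([-5.23634225e+01,  2.05905287e+01,  6.33899822e-01, -1.79682949e-02,
       -7.01354458e+01, -1.65069441e+01]), 'qd': array([-0.0188678 , -0.05715187, -0.05664495, -0.02333605,  0.04069793,
        0.12857038]), 'joint_torque': array([ 2.14296539e-03, -5.82722032e+01,  2.93049413e+01,  6.99694008e+00,
        6.69937843e-03, -1.22665606e-04]), 'tcp_pos': array([ 0.24310904, -0.62917176,  0.21794065]), 'eef_rot': array([ 1.79906920e+02, -9.96833591e-03, -1.58876478e+02]), 'contact_force': array([ 0.81417347, -0.85469169,  0.09441693]), 'moment': array([ 0.00575824, -0.01290498,  0.03027959]), 'gripper_force': 0.0, 'gripper_width': 0.08747576082801312}
top [[519.8314615    0.         320.58826212]
 [  0.         519.8314615  200.04078674]
 [  0.           0.           1.        ]] [[-0.02527892 -0.99032631  0.13643601  0.34025384]
 [-0.99965657  0.02598488  0.00339547  0.01769435]
 [-0.00690789 -0.13630332 -0.99064307  1.50172611]
 [ 0.          0.          0.          1.        ]]
side [[384.13525704   0.         318.22016031]
 [  0.         384.13525704 197.91018886]
 [  0.           0.           1.        ]] [[ 0.99318098  0.06350797 -0.09776643  0.61904836]
 [ 0.11598806 -0.45367654  0.88358608 -0.99012066]
 [ 0.01176042 -0.88890063 -0.45794908  0.62107753]
 [ 0.          0.          0.          1.        ]]
```

View pics/top0.png

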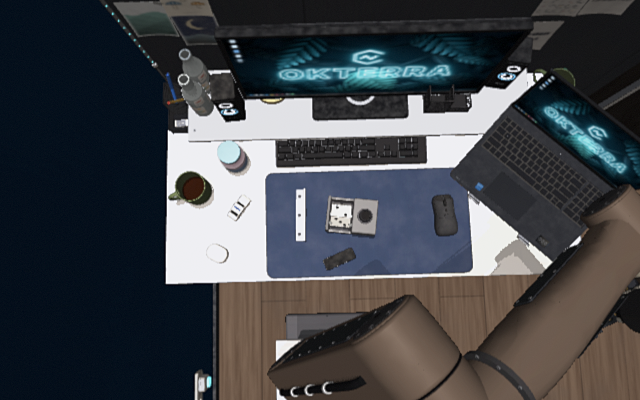

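View pics/side0.png

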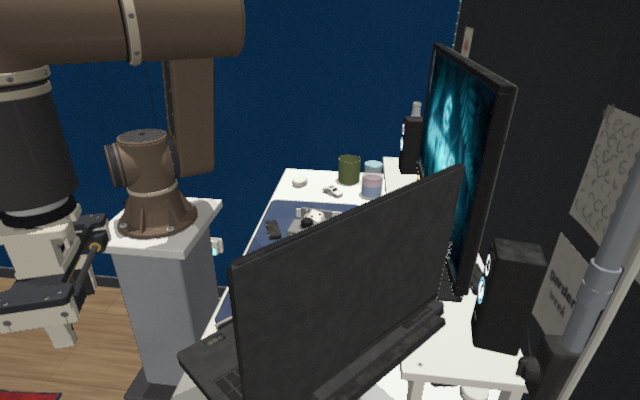

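The top view shows the counter at about (352,216), its button at (365,215), the rail at (301,215), the mouse at (445,215) and the hub at (340,259). The side view is mostly blocked by the laptop. Next I measure from the top view.

```bash
cat > h.py <<'E'
import numpy as np,cv2
def load(n): return dict(np.load(n))
def ray(c,px,z):
    px=np.atleast_2d(px).astype(float);K=c["camera_matrix"];T=c["T"]
    d=np.c_[px,np.ones(len(px))]@np.linalg.inv(K).T@T[:3,:3].T
    o=T[:3,3];return o+d*((z-o[2])/d[:,2])[:,None]
def cloud(c):
    z=c["range_z"];v,u=np.mgrid[:z.shape[0],:z.shape[1]]
    p=np.stack([u,v,np.ones_like(u)],-1)@np.linalg.inv(c["camera_matrix"]).T*z[...,None]
    return p@c["T"][:3,:3].T+c["T"][:3,3]
E
python3 - <<'E'
from h import *
c=load("top0.npz");P=cloud(c);f=c["frame"]
cv2.imwrite("pics/top0c.png",cv2.resize(f[170:280,270:470,::-1],None,fx=4,fy=4,interpolation=cv2.INTER_CUBIC))
x0,x1,y0,y1=315,395,185,245
m=np.zeros(f.shape[:2],bool);m[y0:y1,x0:x1]=(np.abs(P[y0:y1,x0:x1,2]-.072)<.012)
pts=P[m];print("housing",m.sum(),pts.min(0),pts.max(0),cv2.minAreaRect((pts[:,:2]*1000).astype(np.float32)))
m[:]=0;m[y0:y1,x0:x1]=P[y0:y1,x0:x1,2]>.085
print("btn",m.sum(),P[m].mean(0))
m[:]=0;m[180:250,285:315]=(f[180:250,285:315].min(-1)>150)
v,u=np.nonzero(m);r=ray(c,np.c_[u,v],.03);print("rail",m.sum(),r.min(0),r.max(0),cv2.minAreaRect((r[:,:2]*1000).astype(np.float32)))
q=P[m];print(np.percentile(q[:,2],[5,50,95]))
print("desk z",P[230,400],P[190,400])
m[:]=0;m[185:245,425:465]=P[185:245,425:465,2]>.012;print("mouse",P[m].min(0),P[m].max(0))
E
```

```text
housing 1181 [ 0.43929266 -0.13389659  0.06009339] [0.54870992 0.01246558 0.08187715] ((493.39178466796875, -61.731712341308594), (140.0001983642578, 95.79481506347656), 83.03189086914062)
btn 135 [ 0.46688637 -0.07980682  0.30005318]
rail 451 [0.43012004 0.06941224 0.03      ] [0.57903791 0.09515915 0.03      ] ((504.8190002441406, 82.4370346069336), (22.937063217163086, 148.95050048828125), 88.80070495605469)
[-0.0023289   0.0035832   0.03081075]
desk z [ 0.45385155 -0.20471693 -0.00222281] [ 0.57107199 -0.21025646 -0.00315144]
mouse [ 0.34025384 -0.36651346  0.01214072] [0.56355967 0.01769435 1.50172611]
```

View pics/top0c.png

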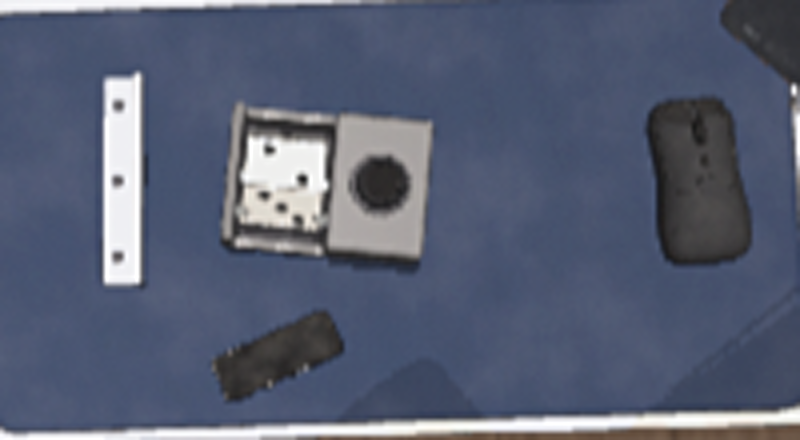

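Housing fit: centre (0.493, -0.062), yaw about -7°. The drum shows three diagonal dots at the front-top face (crop pixels (262,197), (281,207), (298,218)) and two dots behind it. The rail is at crop x≈123. I move to hover over the button.

Emit:
apply_moves(
  targets=[
    [0.6,-0.0263,0.0256,-0.003,0,0,0],
    [0.3,-0.0263,0.0256,-0.003,0,0,0],
    [0,-0.0263,0.0256,-0.003,0,0,0],
    [0,-0.0263,0.0256,-0.003,0,0,0],
    [0,-0.0263,0.0256,-0.003,0,0,0],
    [0,-0.0263,0.0256,-0.003,0,0,0],
    [0,-0.0263,0.0256,-0.003,0,0,0],
    [0,-0.0263,0.0256,-0.003,0,0,0],
    [0,-0.0263,0.0256,-0.003,0,0,0],
    [0,-0.0263,0.0256,-0.003,0,0,0],
    [0,-0.0263,0.0256,0,0,0,0],
    [0,-0.0263,0.0256,0,0,0,0],
    [0,-0.0263,0.0256,0,0,0,0],
    [0,-0.0263,0.0256,0,0,0,0],
    [0,-0.0263,0.0256,0,0,0,0],
    [0,-0.0263,0.0256,0,0,0,0],
  ],
)

```text
time_s: 1.43
tcp_pos: [0.4883, -0.094, 0.2488]
eef_rot: [180.0, 0.0, -158.9]
contact_force: [1.5, -0.1, -0.9]
gripper_width: 0.0003
gripper_force: 0.0
```

Emit:
apply_moves(
  targets=[
    [0,0,0,0,0,0,-0.069],
    [0,0,0,0,0,0,-0.069],
    [0,0,0,0,0,0,-0.069],
    [0,0,0,0,0,0,-0.069],
    [0,0,0,0,0,0,-0.069],
    [0,0,0,0,0,0,-0.069],
    [0,0,0,0,0,0,-0.069],
    [0,0,0,0,0,0,-0.069],
    [0,0,0,0,0,0,-0.069],
    [0,0,0,0,0,0,-0.069],
    [0,0,0,0,0,0,0],
    [0,0,0,0,0,0,0],
  ],
)

```text
time_s: 2.43
tcp_pos: [0.488, -0.0958, 0.2486]
eef_rot: [180.0, 0.0, -97.0]
contact_force: [-0.9, -0.1, 0.4]
gripper_width: 0.0004
gripper_force: 0.0
```

```bash
python3 - <<'E'
from plant import *
from h import *
s=get_state();print({k:np.round(s[k],4) for k in("time_s","joints","tcp_pos","eef_rot","contact_force","gripper_width")})
for n in("wrist","top"):
    c=capture(n);cv2.imwrite(f"pics/{n}1.png",c["frame"][...,::-1]);np.savez(f"{n}1.npz",**c)
    if n=="wrist":print(c["camera_matrix"],c["T"])
E
```

```text
{'time_s': np.float64(2.4333), 'joints': array([ 1.15693e+01,  2.47160e+00, -1.84358e+01, -1.06000e-02,
       -6.91191e+01, -1.85327e+01]), 'tcp_pos': array([ 0.488 , -0.0958,  0.2486]), 'eef_rot': array([ 1.799717e+02,  1.000000e-03, -9.696710e+01]), 'contact_force': array([-0.9032, -0.1322,  0.4141]), 'gripper_width': np.float64(0.0004)}
[[347.16390175   0.         323.09964529]
 [  0.         347.16390175 201.74295248]
 [  0.           0.           1.        ]] [[-9.92702635e-01  1.14712588e-01  3.71820070e-02  4.77364147e-01]
 [ 1.20588019e-01  9.44089738e-01  3.06843764e-01 -1.79328270e-01]
 [ 9.56909882e-05  3.09088318e-01 -9.51033334e-01  4.15898623e-01]
 [ 0.00000000e+00  0.00000000e+00  0.00000000e+00  1.00000000e+00]]
```

View pics/wrist1.png

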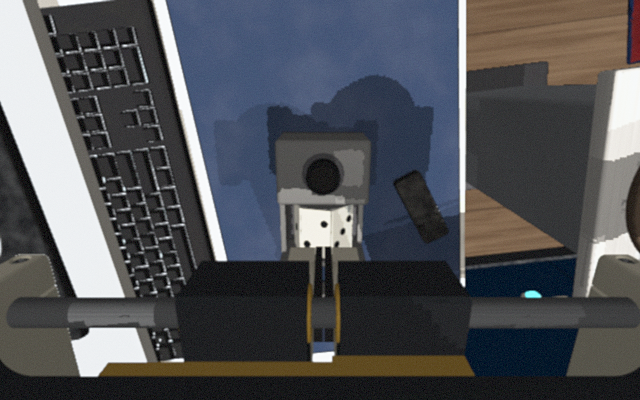

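Wrist view: the button centre is at (323,175), the housing's right-hand corners are at (276,137) and (370,137), and the drum shows diagonal dots on its front face.

```bash
python3 - <<'E'
from h import *
c=load("wrist1.npz");f=c["frame"];g=f.max(-1).astype(np.uint8)
m=np.zeros(g.shape,np.uint8);m[150:200,295:350]=(g[150:200,295:350]<45)*255
k=max(cv2.findContours(m,cv2.RETR_EXTERNAL,cv2.CHAIN_APPROX_NONE)[0],key=cv2.contourArea)
(u,v),r=cv2.minEnclosingCircle(k);print(u,v,r,ray(c,[u,v],.092))
print(ray(c,[[276,137],[370,137]],.072))
t=load("top0.npz");print(ray(t,[365.2,216],.092))
E
```

```text
322.5 176.0 18.33721923828125 [[ 0.48747083 -0.10063468  0.092     ]]
[[ 0.52866446 -0.14031855  0.072     ]
 [ 0.43702327 -0.12918532  0.072     ]]
[[ 0.48734558 -0.09786416  0.092     ]]
```

Emit:
apply_moves(
  targets=[
    [0,0.0025,0,0.033,0,0,0],
    [0,0,0,0.033,0,0,0],
    [0,0,0,0.033,0,0,0],
    [0,0,0,0.033,0,0,0],
    [0,0,0,0,0,0,0],
    [0,0,0,0,0,0,0],
    [0,0,0,0,0,0,0],
  ],
)

```text
time_s: 3.12
tcp_pos: [0.4891, -0.0984, 0.1185]
eef_rot: [-179.9, -0.0, -96.8]
contact_force: [1.2, -0.0, -0.1]
gripper_width: 0.0006
gripper_force: 0.0
```

Emit:
apply_moves(
  targets=[
    [0,0,0,0.0025,0,0,0],
    [0,0,0,0.0025,0,0,0],
    [0,0,0,0.0025,0,0,0],
    [0,0,0,0.0025,0,0,0],
    [0,0,0,0.0025,0,0,0],
    [0,0,0,0.0025,0,0,0],
    [0,0,0,0.0025,0,0,0],
    [0,0,0,0.0025,0,0,0],
    [0,0,0,0.0015,0,0,0],
    [0,0,0,0,0,0,0],
    [0,0,0,0,0,0,0],
    [0,0,0,0,0,0,0],
    [0,0,0,0,0,0,0],
  ],
)

```text
time_s: 4.2
tcp_pos: [0.4879, -0.0983, 0.0955]
eef_rot: [-180.0, 0.0, -96.8]
contact_force: [0.1, -0.1, 0.4]
gripper_width: 0.0005
gripper_force: 0.0
```

```bash
python3 - <<'E'
from plant import *
from h import *
s=get_state();print(s["contact_force"],s["joint_torque"])
c=capture("wrist");t=capture("top");np.savez("top2.npz",**t)
a=c["frame"][100:400,160:480];b=cv2.resize(t["frame"][185:260,280:400],(480,300),interpolation=cv2.INTER_CUBIC)
cv2.imwrite("pics/p2.png",np.hstack([a,b])[...,::-1])
E
```

```text
[ 0.09634485 -0.05072064  0.38554989] [-3.69979607e-04 -3.86827397e+01  2.32531875e+01  5.55407256e+00
  9.78377037e-03 -1.07561591e-04]
```

View pics/p2.png

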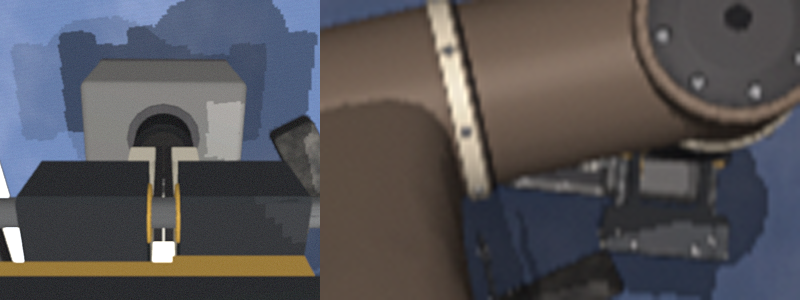

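The left half shows the closed fingertips above or on the button, with the cap at (163,130). The arm hides the top view. There is almost no force yet, so I descend further in small steps.

Emit:
apply_moves(
  targets=[
    [0,0,0,0.002,0,0,0],
    [0,0,0,0.001,0,0,0],
    [0,0,0,0,0,0,0],
    [0,0,0,0,0,0,0],
  ],
)

```text
time_s: 4.63
tcp_pos: [0.4878, -0.0983, 0.0922]
eef_rot: [180.0, -0.0, -96.8]
contact_force: [0.4, -0.3, -1.0]
gripper_width: 0.0004
gripper_force: 0.0
```

Emit:
apply_moves(
  targets=[
    [0,0,0,0.002,0,0,0],
    [0,0,0,0.001,0,0,0],
    [0,0,0,0,0,0,0],
    [0,0,0,0,0,0,0],
  ],
)

```text
time_s: 4.97
tcp_pos: [0.4878, -0.0983, 0.0893]
eef_rot: [180.0, -0.0, -96.8]
contact_force: [-0.4, 0.3, -0.2]
gripper_width: 0.0007
gripper_force: 0.0
```

```bash
python3 - <<'E'
from plant import *
from h import *
t=load("top0.npz");P=cloud(t);print("top housing",np.round(P[196:210:4,372:376,2],4).tolist(),"btn",P[213:219:2,363:368,2].round(4).tolist())
w=load("wrist1.npz");P=cloud(w);print("w housing",P[150:156:2,300:340:10,2].round(4).tolist(),"btn",P[170:182:4,315:330:5].round(4).tolist(),"mat",P[60:90:10,300:340:20,2].round(4).tolist())
c=capture("wrist");np.savez("wrist3.npz",**c);P=cloud(c)
cv2.imwrite("pics/p3.png",cv2.resize(c["frame"][140:300,240:400,::-1],(600,600),interpolation=cv2.INTER_CUBIC))
for v in range(200,285,6):print(v,[tuple(P[v,u].round(3).tolist()) for u in (300,313,323,333)])
E
```

```text
top housing [[0.0027, 0.0023, -0.0041, 0.0005], [0.0671, 0.0671, 0.0017, -0.0016], [0.0709, 0.0684, 0.0698, 0.0682], [0.0709, 0.0713, 0.0677, 0.0706]] btn [[0.0936, 0.0929, 0.0915, 0.0897, 0.0926], [0.0927, 0.0898, 0.0949, 0.0934, 0.0953], [0.0914, 0.0955, 0.0897, 0.0898, 0.0879]]
w housing [[0.0736, 0.0734, 0.0744, 0.0724], [0.0739, 0.074, 0.0733, 0.074], [0.0729, 0.0746, 0.0752, 0.0751]] btn [[[0.4937, -0.108, 0.095], [0.4891, -0.107, 0.0929], [0.4843, -0.1067, 0.0945]], [[0.4943, -0.1038, 0.0935], [0.4896, -0.1031, 0.0928], [0.4848, -0.1029, 0.0946]], [[0.4947, -0.1002, 0.0948], [0.49, -0.0997, 0.0951], [0.4853, -0.0988, 0.0935]]] mat [[0.0006, 0.0005], [0.0004, 0.0013], [0.0009, 0.0005]]
200 [(0.497, -0.125, 0.073), (0.49, -0.125, 0.074), (0.484, -0.124, 0.074), (0.479, -0.123, 0.073)]
206 [(0.498, -0.122, 0.074), (0.49, -0.121, 0.074), (0.485, -0.12, 0.073), (0.479, -0.12, 0.074)]
212 [(0.498, -0.118, 0.073), (0.491, -0.118, 0.075), (0.485, -0.118, 0.076), (0.48, -0.117, 0.076)]
218 [(0.498, -0.115, 0.075), (0.491, -0.115, 0.075), (0.485, -0.115, 0.079), (0.48, -0.114, 0.077)]
2
[... 395 characters left out ...]
95)]
248 [(0.497, -0.111, 0.104), (0.491, -0.11, 0.105), (0.487, -0.105, 0.095), (0.481, -0.109, 0.104)]
254 [(0.497, -0.111, 0.11), (0.491, -0.11, 0.111), (0.487, -0.102, 0.095), (0.481, -0.109, 0.111)]
260 [(0.496, -0.11, 0.116), (0.49, -0.11, 0.117), (0.487, -0.098, 0.095), (0.482, -0.109, 0.116)]
266 [(0.489, -0.138, 0.173), (0.491, -0.108, 0.118), (0.488, -0.094, 0.093), (0.482, -0.106, 0.117)]
272 [(0.489, -0.137, 0.176), (0.491, -0.104, 0.117), (0.488, -0.091, 0.094), (0.482, -0.103, 0.117)]
278 [(0.489, -0.138, 0.18), (0.49, -0.11, 0.132), (0.489, -0.087, 0.093), (0.482, -0.107, 0.128)]
284 [(0.488, -0.137, 0.181), (0.49, -0.11, 0.137), (0.489, -0.083, 0.092), (0.482, -0.107, 0.133)]
```

View pics/p3.png

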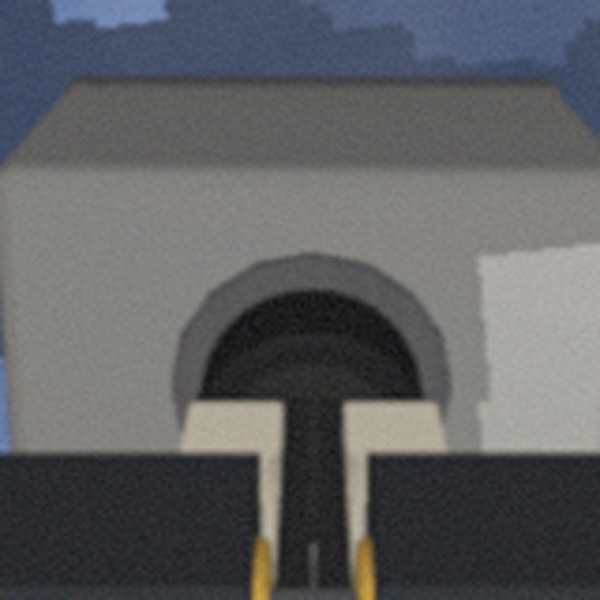

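The picture shows the button cap still up (depth 0.094) and the cream fingertips ending at image row 247, about 8 mm above it. When closed, the tips stand less far ahead of the TCP than stated. I keep descending and watch the force.

Emit:
apply_moves(
  targets=[
    [0,0,0,0.002,0,0,0],
    [0,0,0,0.002,0,0,0],
    [0,0,0,0.002,0,0,0],
    [0,0,0,0,0,0,0],
    [0,0,0,0,0,0,0],
  ],
)

```text
time_s: 5.43
tcp_pos: [0.4879, -0.0983, 0.0834]
eef_rot: [180.0, -0.0, -96.8]
contact_force: [-0.2, -0.4, 2.1]
gripper_width: 0.0005
gripper_force: 1.0
```

Emit:
apply_moves(
  targets=[
    [0,0,0,0.002,0,0,0],
    [0,0,0,0.002,0,0,0],
    [0,0,0,0,0,0,0],
    [0,0,0,0,0,0,0],
  ],
)

```text
time_s: 5.77
tcp_pos: [0.488, -0.0983, 0.0794]
eef_rot: [-180.0, -0.0, -96.8]
contact_force: [-1.3, 0.4, 3.3]
gripper_width: 0.0003
gripper_force: 1.8
```

Emit:
apply_moves(
  targets=[
    [0,0,0,0.002,0,0,0],
    [0,0,0,0.002,0,0,0],
    [0,0,0,0.002,0,0,0],
    [0,0,0,0.002,0,0,0],
    [0,0,0,0.002,0,0,0],
    [0,0,0,0.002,0,0,0],
    [0,0,0,0,0,0,0],
    [0,0,0,0,0,0,0],
    [0,0,0,0,0,0,0],
  ],
)

```text
time_s: 6.52
tcp_pos: [0.488, -0.0984, 0.068]
eef_rot: [-180.0, -0.0, -96.8]
contact_force: [-3.3, 1.6, 12.2]
gripper_width: 0.0006
gripper_force: 5.9
```

Emit:
apply_moves(
  targets=[
    [0,0,0,0.001,0,0,0],
    [0,0,0,0,0,0,0],
    [0,0,0,0,0,0,0],
  ],
)

```text
time_s: 6.77
tcp_pos: [0.4881, -0.0984, 0.0678]
eef_rot: [-180.0, -0.0, -96.7]
contact_force: [-6.6, 3.5, 22.3]
gripper_width: 0.0005
gripper_force: 10.9
```

The button bottomed with force rising to 22 N at TCP z 0.068. I raise the tool and check the drum.

Emit:
apply_moves(
  targets=[
    [0,0,0,-0.01,0,0,0],
    [0,0,0,-0.01,0,0,0],
    [0,0,0,-0.03,0,0,0],
    [0,0,0,-0.033,0,0,0],
    [0,0,0,-0.033,0,0,0],
    [0,0,0,-0.033,0,0,0],
    [0,0,0,-0.033,0,0,0],
    [0,0,0,0,0,0,0],
    [0,0,0,0,0,0,0],
  ],
)

```text
time_s: 7.52
tcp_pos: [0.4886, -0.0982, 0.2503]
eef_rot: [-179.8, 0.1, -96.8]
contact_force: [0.4, -0.2, -0.9]
gripper_width: 0.0004
gripper_force: 0.0
```

```bash
python3 - <<'E'
from plant import *
from h import *
c=capture("wrist");t=capture("top");np.savez("wrist4.npz",**c);np.savez("top4.npz",**t)
a=cv2.resize(c["frame"][110:270,260:390],(487,600),interpolation=cv2.INTER_CUBIC);b=cv2.resize(t["frame"][165:265,275:325+2],(312,600),interpolation=cv2.INTER_CUBIC)
o=cv2.resize(load("wrist1.npz")["frame"][110:270,260:390],(310,382))
b=np.vstack([o,cv2.resize(t["frame"][180:250,280:380],(310,218))])
cv2.imwrite("pics/p4.png",np.hstack([a,b])[...,::-1])
E
```

```text
(no output)
```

View pics/p4.png

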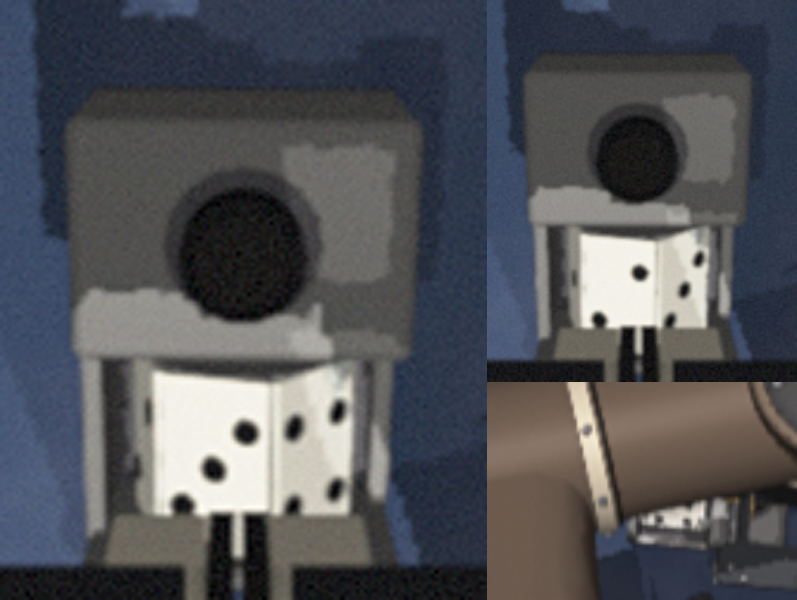

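The drum now shows three dots on the top face and four at the pointers; before the press it was two and three. One more press is needed.

Emit:
apply_moves(
  targets=[
    [0,0,0,0.0375,0,0,0],
    [0,0,0,0.0375,0,0,0],
    [0,0,0,0.0375,0,0,0],
    [0,0,0,0.0375,0,0,0],
    [0,0,0,0,0,0,0],
    [0,0,0,0.004,0,0,0],
    [0,0,0,0.004,0,0,0],
    [0,0,0,0.004,0,0,0],
    [0,0,0,0.003,0,0,0],
    [0,0,0,0.002,0,0,0],
    [0,0,0,0.002,0,0,0],
    [0,0,0,0.002,0,0,0],
    [0,0,0,0.002,0,0,0],
    [0,0,0,0.002,0,0,0],
    [0,0,0,0.002,0,0,0],
    [0,0,0,0.002,0,0,0],
    [0,0,0,0.001,0,0,0],
    [0,0,0,0,0,0,0],
    [0,0,0,0,0,0,0],
  ],
)

```text
time_s: 9.2
tcp_pos: [0.4879, -0.0983, 0.0683]
eef_rot: [180.0, -0.0, -96.8]
contact_force: [1.9, -0.3, 2.8]
gripper_width: 0.0004
gripper_force: 1.5
```

Emit:
apply_moves(
  targets=[
    [0,0,0,0.002,0,0,0],
    [0,0,0,0,0,0,0],
    [0,0,0,0,0,0,0],
    [0,0,0,0,0,0,0],
  ],
)

```text
time_s: 9.53
tcp_pos: [0.488, -0.0984, 0.0679]
eef_rot: [-180.0, -0.0, -96.7]
contact_force: [-4.5, 2.9, 20.7]
gripper_width: 0.0005
gripper_force: 10.2
```

Emit:
apply_moves(
  targets=[
    [0,0,0,-0.01,0,0,0],
    [0,0,0,-0.01,0,0,0],
    [0,0,0,-0.03,0,0,0],
    [0,0,0,-0.033,0,0,0],
    [0,0,0,-0.033,0,0,0],
    [0,0,0,-0.033,0,0,0],
    [0.5,0,0,-0.033,0,0,0],
    [0.5,0.03,0,0,0,0,0],
    [0.5,0.03,0,0,0,0,0],
    [0.5,0.02,0,0,0,0,-0.064],
    [0.5,0,0,0,0,0,0],
    [0.5,0,0,0,0,0,0],
  ],
)

```text
time_s: 10.53
tcp_pos: [0.4772, -0.1785, 0.248]
eef_rot: [179.9, 0.0, -91.2]
contact_force: [-0.6, 0.3, 0.4]
gripper_width: 0.035
gripper_force: 0.0
```

```bash
python3 - <<'E'
from plant import *
from h import *
s=get_state();print(s["time_s"],s["tcp_pos"],s["eef_rot"],s["gripper_width"])
c=capture("wrist");np.savez("wrist5.npz",**c);P=cloud(c)
cv2.imwrite("pics/p5.png",c["frame"][60:360,...,::-1])
for v in range(195,275,6):print(v,[tuple(P[v,u].round(3).tolist()) for u in (270,285,362,376)])
E
```

```text
10.5333 [ 0.47719555 -0.17849223  0.24796357] [ 1.79887796e+02  2.24113465e-02 -9.11823636e+01] 0.03504355041536892
195 [(0.544, -0.138, -0.0), (0.525, -0.137, 0.0), (0.429, -0.136, 0.001), (0.411, -0.135, 0.001)]
201 [(0.544, -0.13, 0.002), (0.522, -0.137, 0.024), (0.429, -0.128, 0.001), (0.411, -0.127, 0.0)]
207 [(0.544, -0.123, 0.002), (0.52, -0.138, 0.047), (0.429, -0.12, 0.002), (0.411, -0.119, 0.001)]
213 [(0.545, -0.114, 0.001), (0.518, -0.137, 0.065), (0.428, -0.112, 0.001), (0.411, -0.112, 0.002)]
219 [(0.545, -0.107, 0.002), (0.517, -0.133, 0.074), (0.428, -0.104, 0.001), (0.41, -0.103, 0.001)]
225 [(0.546, -0.098, 0.002), (0.518, -0.126, 0.073), (0.428, -0.096, 0.002), (0.41, -0.095, 0.001)]
231 [(0.546, -0.091, 0.003), (0.518, -0.12, 0.074), (0.428, -0.087, 0.001), (0.41, -0.087, 0.001)]
237 [(0.547, -0.081, 0.001), (0.519, -0.112, 0.073), (0.428, -0.079, 0.002), (0.41, -0.079, 0.003)]
243 [(0.548, -0.073, 0.002), (0.519, -0.106, 0.073), (0.428, -0.07, 0.0), (0.409, -0.069, -0.0)]
249 [(0.502, -0.19, 0.264), (0.495, -0.189, 0.261), (0.458, -0.188, 0.261), (0.451, -0.189, 0.264)]
255 [(0.501, -0.191, 0.271), (0.495, -0.189, 0.268), (0.458, -0.187, 0.266), (0.452, -0.189, 0.27)]
261 [(0.5, -0.19, 0.276), (0.494, -0.189, 0.273), (0.459, -0.188, 0.273), (0.453, -0.189, 0.277)]
267 [(0.5, -0.188, 0.278), (0.494, -0.186, 0.274), (0.459, -0.185, 0.274), (0.453, -0.187, 0.278)]
273 [(0.5, -0.186, 0.279), (0.494, -0.183, 0.275), (0.459, -0.183, 0.275), (0.453, -0.184, 0.279)]
```

View pics/p5.png

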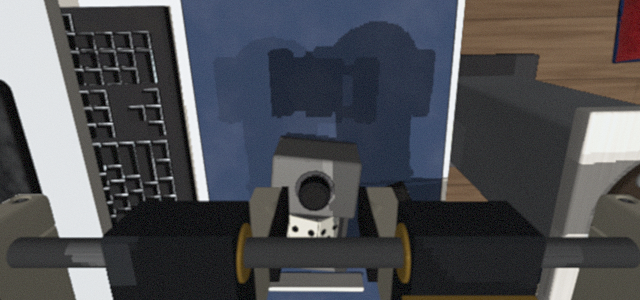

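The counter is in view with the button at (315,192) in the crop, the drum dots sit near (310,230), and the open fingertips are around image row 247, 10 mm behind the reported TCP. I zoom in to confirm the five before sliding.

```bash
python3 - <<'E'
from plant import *
from h import *
c=load("wrist5.npz");t=capture("top");np.savez("top5.npz",**t)
a=cv2.resize(c["frame"][230:330,270:370],(500,500),interpolation=cv2.INTER_CUBIC);b=cv2.resize(t["frame"][185:245,320:380],(300,300),interpolation=cv2.INTER_CUBIC)
b=np.vstack([b,cv2.resize(t["frame"][150:300,250:475],(300,200))])
cv2.imwrite("pics/p6.png",np.hstack([a,b])[...,::-1])
t0=load("top0.npz");v,u=np.nonzero(t0["frame"][185:245,290:312].min(-1)>150)
# right (counter-side) edge of the rail per row
e=np.array([[u[v==k].max()+290.5,k+185] for k in np.unique(v) if (v==k).sum()>5]);e=e[4:-4]
r=ray(t0,e,.03);p=np.polyfit(r[:,0],r[:,1],1);print("rail face y at x=.49:",np.polyval(p,.49),"slope deg",np.degrees(np.arctan(p[0])),np.ptp(r[:,1]-np.polyval(p,r[:,0])))
E
```

```text
rail face y at x=.49: 0.0698534166504899 slope deg -1.2068037331647614 2.7755575615628914e-17
```

View pics/p6.png

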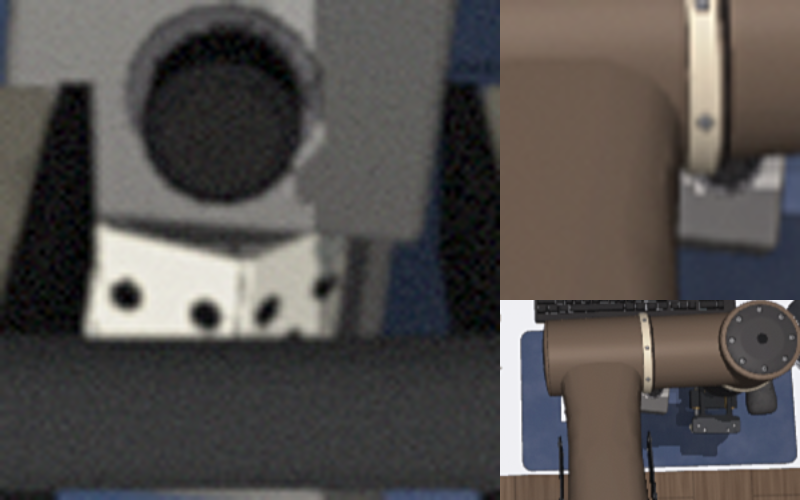

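The zoom shows the top face with two edge dots of the four, and the front face with two corner dots plus a centre dot starting at (295,330), so five is at the pointers. I lower the open fingers beside the counter's right side.

Emit:
apply_moves(
  targets=[
    [0.5,0,-0.012,0,0,0,0],
    [0.5,0,0,0.037,0,0,0],
    [0.5,0,0,0.037,0,0,0],
    [0.5,0,0,0.037,0,0,0],
    [0.5,0,0,0.037,0,0,0],
    [0.5,0,0,0.037,0,0,0],
    [0.5,0,0,0.027,0,0,0],
    [0.5,0,0,0.008,0,0,0],
    [0.5,0,0,0,0,0,0],
    [0.5,0,0,0,0,0,0],
    [0.5,0,0,0,0,0,0],
  ],
)

```text
time_s: 11.55
tcp_pos: [0.4922, -0.1778, 0.0301]
eef_rot: [-179.8, -0.0, -91.0]
contact_force: [0.3, -0.2, 1.1]
gripper_width: 0.0438
gripper_force: 0.0
```

Emit:
apply_moves(
  targets=[
    [0.5,-0.01,0,0,0,0,0],
    [0.5,-0.01,0,0,0,0,0],
    [0.5,-0.004,0,0,0,0,0],
    [0.5,-0.004,0,0,0,0,0],
    [0.5,-0.004,0,0,0,0,0],
    [0.5,-0.004,0,0,0,0,0],
    [0.5,-0.004,0,0,0,0,0],
    [0.5,-0.004,0,0,0,0,0],
    [0.5,-0.004,0,0,0,0,0],
    [0.5,-0.004,0,0,0,0,0],
    [0.5,-0.004,0,0,0,0,0],
    [0.5,-0.004,0,0,0,0,0],
  ],
)

```text
time_s: 12.55
tcp_pos: [0.4921, -0.1184, 0.0291]
eef_rot: [-179.9, -0.1, -91.0]
contact_force: [0.6, -7.6, 4.7]
gripper_width: 0.0436
gripper_force: 3.5
```

Emit:
apply_moves(
  targets=[
    [0.5,-0.003,0,0,0,0,0],
    [0.5,-0.003,0,0,0,0,0],
    [0.5,-0.003,0,0,0,0,0],
    [0.5,-0.003,0,0,0,0,0],
    [0.5,-0.003,0,0,0,0,0],
    [0.5,-0.003,0,0,0,0,0],
    [0.5,-0.003,0,0,0,0,0],
    [0.5,-0.003,0,0,0,0,0],
    [0.5,-0.003,0,0,0,0,0],
    [0.5,-0.003,0,0,0,0,0],
    [0.5,0,0,0,0,0,0],
  ],
)

```text
time_s: 13.47
tcp_pos: [0.4922, -0.0881, 0.0288]
eef_rot: [-180.0, -0.0, -91.0]
contact_force: [-0.1, -3.5, 2.0]
gripper_width: 0.044
gripper_force: 2.0
```

Emit:
apply_moves(
  targets=[
    [0.5,-0.001,0,0,0,0,0],
    [0.5,-0.001,0,0,0,0,0],
    [0.5,-0.001,0,0,0,0,0],
    [0.5,0,0,0,0,0,0],
  ],
)

```text
time_s: 13.8
tcp_pos: [0.4921, -0.0854, 0.0287]
eef_rot: [-180.0, -0.0, -91.0]
contact_force: [0.1, -5.4, 4.9]
gripper_width: 0.0438
gripper_force: 3.0
```

Emit:
apply_moves(
  targets=[
    [0.5,-0.001,0,0,0,0,0],
    [0.5,-0.001,0,0,0,0,0],
    [0.5,0,0,0,0,0,0],
  ],
)

```text
time_s: 14.05
tcp_pos: [0.492, -0.0838, 0.0287]
eef_rot: [180.0, -0.1, -91.0]
contact_force: [-0.7, -8.8, 5.3]
gripper_width: 0.0438
gripper_force: 4.3
```

Emit:
apply_moves(
  targets=[
    [0.5,-0.001,0,0,0,0,0],
    [0.5,-0.001,0,0,0,0,0],
    [0.5,0,0,0,0,0,0],
  ],
)

```text
time_s: 14.3
tcp_pos: [0.4913, -0.0836, 0.0288]
eef_rot: [179.9, -0.2, -91.1]
contact_force: [-0.7, -20.9, 7.2]
gripper_width: 0.0436
gripper_force: 10.9
```

Emit:
apply_moves(
  targets=[
    [0.5,-0.001,0,0,0,0,0],
    [0.5,0,0,0,0,0,0],
  ],
)

```text
time_s: 14.47
tcp_pos: [0.4909, -0.0835, 0.0288]
eef_rot: [179.9, -0.2, -91.1]
contact_force: [0.0, -28.0, 6.4]
gripper_width: 0.0442
gripper_force: 14.2
```

Contact with the rail: 28 N and no further motion. I back off, raise and measure how flush it sits.

Emit:
apply_moves(
  targets=[
    [0.5,0.005,0,0,0,0,0],
    [0.5,0.01,0,0,0,0,0],
    [0.5,0.02,0,0,0,0,0],
    [0.5,0.02,0,0,0,0,0],
    [0.5,0,0,-0.035,0,0,0],
    [0.5,0,0,-0.035,0,0,0],
    [0.5,0,0,-0.035,0,0,0],
    [0.5,0,0,-0.035,0,0,0],
    [0.5,0,0,-0.035,0,0,0],
    [1,0,0,-0.035,0,0,0],
    [1,0.035,0,0,0,0,0],
    [1,0.035,0,0,0,0,0],
    [1,0.035,0,0,0,0,0],
    [1,0.035,0,0,0,0,0],
    [1,0.035,0,0,0,0,0],
    [1,0.035,0,0,0,0,0],
    [1,0,0,0,0,0,0],
    [1,0,0,0,0,0,0],
  ],
)

```text
time_s: 15.97
tcp_pos: [0.4868, -0.3465, 0.2372]
eef_rot: [179.9, 0.1, -91.2]
contact_force: [-0.4, 0.6, 0.2]
gripper_width: 0.0871
gripper_force: 0.0
```

```bash
python3 - <<'E'
from plant import *
from h import *
s=get_state();print(s["time_s"],s["tcp_pos"])
c=capture("wrist");t=capture("top");np.savez("wrist7.npz",**c);np.savez("top7.npz",**t)
a=cv2.resize(c["frame"][100:300,230:420],(475,500));b=cv2.resize(t["frame"][180:260,285:405],(325,217),interpolation=cv2.INTER_CUBIC)
b=np.vstack([b,cv2.resize(t["frame"],(325,283))])
cv2.imwrite("pics/p7.png",np.hstack([a,b])[...,::-1])
for n,d in(("w",c),("t",t)):
    P=cloud(d);m=(abs(P[...,2]-.073)<.006)&(P[...,0]>.42)&(P[...,0]<.56)&(P[...,1]>-.10)&(P[...,1]<.09)
    print(n,m.sum(),cv2.minAreaRect((P[m][:,:2]*1000).astype(np.float32)) if m.sum()>20 else 0)
E
```

```text
15.9667 [ 0.48683932 -0.3464503   0.23719724]
w 0 0
t 924 ((485.4248962402344, -0.79669189453125), (136.2743377685547, 92.33446502685547), 88.5120849609375)
```

View pics/p7.png

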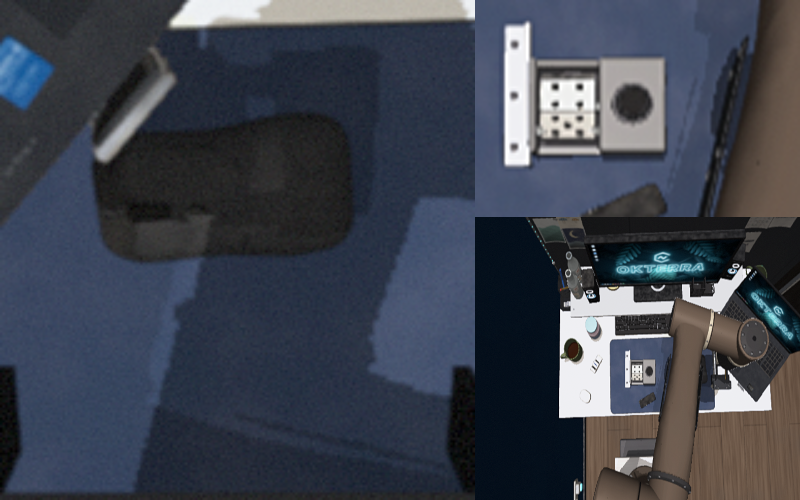

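The top view shows the counter against the rail with four dots on top and five at the pointers, and the hub undisturbed at bottom right of the crop. I now compare the rail and counter angles at sub-pixel level.

```bash
python3 - <<'E'
from h import *
def edge(c,rows,u0,u1,z,ch=None):
    g=cv2.GaussianBlur(c["frame"].astype(np.float32).mean(-1),(0,0),.7);e=[]
    for r in rows:
        l=np.abs(np.gradient(g[r,u0:u1]));k=l.argmax();a=slice(max(k-2,0),k+3);e.append([u0+(np.arange(len(l))[a]*l[a]).sum()/l[a].sum(),r])
    p=ray(c,np.array(e),z)
    for _ in range(2):
        f=np.polyfit(p[:,0],p[:,1],1);d=p[:,1]-np.polyval(f,p[:,0]);p=p[abs(d)<=2*d.std()+1e-6]
    f=np.polyfit(p[:,0],p[:,1],1);return round(np.degrees(np.arctan(f[0])),2),np.polyval(f,.487).round(4),len(p),d.std().round(4)
t=load("top7.npz");t0=load("top0.npz")
for n,c in(("0",t0),("7",t)):print(n,"rail left",edge(c,range(193,236),290,301,.002))
print("counter right",edge(t,range(204,232),350,362,.072))
print("before: rail right",edge(t0,range(193,236),301,311,.03))
E
```

```text
0 rail left (np.float64(-1.17), np.float64(0.0974), 38, np.float64(0.0003))
7 rail left (np.float64(-1.17), np.float64(0.0974), 38, np.float64(0.0003))
counter right (np.float64(-2.1), np.float64(-0.0688), 22, np.float64(0.0001))
before: rail right (np.float64(-1.4), np.float64(0.0693), 37, np.float64(0.0001))
```

The counter reads about -1.5 to -2.1° against the rail's -1.3°, so there may be a slight gap at the rear. I push again with closed fingers, turned so that only the rear edge touches.

Emit:
apply_moves(
  targets=[
    [0,-0.035,-0.008,0,0,0,0],
    [0,-0.035,0,0,0,0,0],
    [0,-0.035,0,0,0,0,0],
    [0,-0.035,0,0,0,0,0],
    [0,-0.035,0,0,0,0,0],
    [0,-0.03,0,0,0,0,0],
    [0,0,0,0,0,0,-0.047],
    [0,0,0,0.035,0,0,0],
    [0,0,0,0.035,0,0,0],
    [0,0,0,0.035,0,0,0],
    [0,0,0,0.035,0,0,0],
    [0,0,0,0.035,0,0,0],
    [0,0,0,0.033,0,0,0],
    [0,0,0,0,0,0,0],
    [0,0,0,0,0,0,0],
  ],
)

```text
time_s: 17.32
tcp_pos: [0.498, -0.1394, 0.0298]
eef_rot: [179.8, -0.0, -86.7]
contact_force: [0.1, 0.2, 0.0]
gripper_width: 0.0008
gripper_force: 0.0
```

Emit:
apply_moves(
  targets=[
    [0,-0.01,0,0,0,0,0],
    [0,-0.01,0,0,0,0,0],
    [0,-0.01,0,0,0,0,0],
    [0,-0.01,0,0,0,0,0],
    [0,-0.005,0,0,0,0,0],
    [0,0,0,0,0,0,0],
    [0,0,0,0,0,0,0],
  ],
)

```text
time_s: 17.9
tcp_pos: [0.4968, -0.0946, 0.0308]
eef_rot: [-180.0, 0.0, -86.7]
contact_force: [0.4, -0.2, -0.3]
gripper_width: 0.0004
gripper_force: 0.0
```

Emit:
apply_moves(
  targets=[
    [0,-0.003,0,0,0,0,0],
    [0,-0.003,0,0,0,0,0],
    [0,-0.002,0,0,0,0,0],
    [0,0,0,0,0,0,0],
    [0,0,0,0,0,0,0],
  ],
)

```text
time_s: 18.32
tcp_pos: [0.4961, -0.0873, 0.0303]
eef_rot: [180.0, -0.0, -86.8]
contact_force: [-0.6, -0.3, 0.5]
gripper_width: 0.0008
gripper_force: 0.0
```

Emit:
apply_moves(
  targets=[
    [0,-0.001,0,0,0,0,0],
    [0,-0.001,0,0,0,0,0],
    [0,0,0,0,0,0,0],
  ],
)

```text
time_s: 18.57
tcp_pos: [0.496, -0.0852, 0.0303]
eef_rot: [180.0, -0.0, -86.8]
contact_force: [-1.0, -0.0, 1.1]
gripper_width: 0.0003
gripper_force: 0.0
```

Emit:
apply_moves(
  targets=[
    [0,-0.001,0,0,0,0,0],
    [0,0,0,0,0,0,0],
    [0,0,0,0,0,0,0],
  ],
)

```text
time_s: 18.82
tcp_pos: [0.4956, -0.0849, 0.0303]
eef_rot: [180.0, -0.0, -86.8]
contact_force: [-0.0, -4.2, 0.5]
gripper_width: 0.0004
gripper_force: 2.5
```

Emit:
apply_moves(
  targets=[
    [0,-0.001,0,0,0,0,0],
    [0,-0.001,0,0,0,0,0],
    [0,0,0,0,0,0,0],
  ],
)

```text
time_s: 19.07
tcp_pos: [0.4956, -0.0845, 0.0307]
eef_rot: [179.9, -0.2, -86.8]
contact_force: [3.2, -18.3, 0.5]
gripper_width: 0.0006
gripper_force: 9.1
```

Emit:
apply_moves(
  targets=[
    [0,-0.001,0,0,0,0,0],
    [0,0,0,0,0,0,0],
  ],
)

```text
time_s: 19.23
tcp_pos: [0.4956, -0.0844, 0.0309]
eef_rot: [179.9, -0.2, -86.8]
contact_force: [2.8, -25.0, 0.8]
gripper_width: 0.0004
gripper_force: 12.2
```

Emit:
apply_moves(
  targets=[
    [0,0.004,0,0,0,0,0],
    [0,0.01,0,0,0,0,0],
    [0,0.02,0,0,0,0,0],
    [0,0.02,0,0,0,0,0],
    [0,0,0,-0.035,0,0,0],
    [0,0,0,-0.035,0,0,0],
    [0,0,0,-0.035,0,0,0],
    [0,0,0,-0.035,0,0,0],
    [0,0,0,-0.035,0,0,0],
    [0,0,0,-0.035,0,0,0],
    [0,0.035,0,0,0,0,0],
    [0,0.035,0,0,0,0,0],
    [0,0.035,0,0,0,0,0],
    [0,0.035,0,0,0,0,0],
    [0,0.035,0,0,0,0,0],
    [0,0.035,0,0,0,0,0],
    [0,0,0,0,0,0,0],
    [0,0,0,0,0,0,0],
  ],
)

```text
time_s: 20.73
tcp_pos: [0.51, -0.3467, 0.2393]
eef_rot: [179.9, 0.0, -87.0]
contact_force: [0.0, -0.2, 0.6]
gripper_width: 0.0004
gripper_force: 0.0
```

```bash
python3 - <<'E'
from plant import *
from h import *
c=capture("top");s=get_state();print(s["time_s"],s["tcp_pos"],s["contact_force"])
g0=load("top7.npz")["frame"].astype(np.float32).mean(-1)
for n,d in(("7",load("top7.npz")),("8",c)):
    g=cv2.GaussianBlur(d["frame"].astype(np.float32).mean(-1),(0,0),.7);e=[]
    for r in range(204,232):
        l=np.abs(np.gradient(g[r,350:362]));k=l.argmax();a=slice(max(k-2,0),k+3);e.append([350+(np.arange(12)[a]*l[a]).sum()/l[a].sum(),r])
    p=ray(d,np.array(e),.072);m=np.median(p[:,1]);p=p[abs(p[:,1]-m)<.004];f=np.polyfit(p[:,0],p[:,1],1)
    print(n,np.degrees(np.arctan(f[0])),np.polyval(f,.487),len(p))
print("drum/rail region diff",np.abs(c["frame"].astype(float).mean(-1)-g0)[200:235,320:345].mean())
E
```

```text
20.7833 [ 0.51007844 -0.34552609  0.23959879] [-0.15596624  0.72245028 -0.56354964]
7 -2.0945645366825034 -0.06878877261552092 23
8 -2.20578241148323 -0.06876871415732382 23
drum/rail region diff 2.2068576006208156
```

The counter did not move in the second hard push, so it is firmly seated along the rail, and the drum is unchanged.

```bash
python3 -c "from plant import *;print(close_job())"
```

```text
the job is handed in; nothing more can be done
None
```

I pressed the button twice, which brought the five-dot face to the pointers. I then slid the counter left until it stopped hard against the rail, and handed the job in at about 21 s with the arm clear. A second push of about 25 N at the rear did not move it, though the camera angles for counter and rail differed by roughly 1°.

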